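Lock the bayonet cap on the dust canister

TASK

Close the sanding station's dust canister with its bayonet cap: set the cap in the neck with its two lugs in the two slots, push it down against the spring-loaded filter cartridge, give it a quarter turn clockwise (seen from above) and let it rise so that the lugs seat in their recesses and the cap stays locked. Leave the sander, the abrasive disc, the sanding block and the boards where they are.

Things in the scene. Friction and masses are not known exactly. Their poses are not given: they have to be found in the camera images.
- cap_grip (a point): Middle of the black grip bar on top of the loose round cap (grey plastic, about 200 g, standing on the bench), on the cap's axis, 56 mm above its underside. z up, x along the bar. Bar 52 (x) x 14 (y) x 30 mm tall, on the plug's flat top 41 mm above the underside. Plug 58 mm wide, 41 mm tall, foot tapered to 48 mm over the lowest 6 mm. Half a turn changes nothing.
- lug (a point): Tip of one of the cap's two steel lugs, on its +x side, 48 mm from the axis and 15 mm above the underside (41 mm below cap_grip); the other is opposite, on -x. Each lug is 10 mm wide and 6 mm thick and sticks out 19 mm from the plug, under an end of the grip bar.
- neck (a point): Centre of the open top of the aluminium collar of the canister (fixed; drum 120 mm wide, 85 mm tall, foot 144 mm), 140 mm above the bench, z up. Bore 63, outside 88 mm. Slots for the lugs on +x and -x. cap_grip stands above this point by: 35 mm, cap resting in the slots; under 26 mm, lugs pass below the rim (turn at 20 to 24; 20 is the lowest); 31 mm, locked in the seats.
- slot (a point): Top of one of the two slots, on the neck's +x, 38 mm from its axis; the other is opposite. Each is 30 degrees wide (16 mm at the bore), open at the top. From each a track runs clockwise (seen from above) below the 12 mm thick rim to a solid stop just past a quarter turn.
- seat (a point): Top of the rim above one of the two seats, on the neck's +y, 38 mm from its axis; the other is opposite. A seat is a recess 5 mm deep in the rim's underside, 30 degrees wide, at the end of a track; small steel ribs on the drum beside the collar mark both seats. Released between slot and seat, the cap is not locked (cap_grip 26 mm above neck).
- cartridge (a joint): How far the sprung filter cartridge in the neck is pressed down, in m: 0 free (its top 21 mm below the collar's top), 0.004 under a locked cap, 0.015 at most. It pushes up with 5 N at 0 and 12.5 N at 0.015.
- sander: Bystander: grey and black orbital sander standing upright, 124 mm wide, 138 mm tall; origin at the centre of its pad's underside.
- abrasive_disc: Bystander: red-brown sanding disc lying flat, 124 mm wide, 4 mm thick; origin at the centre of its underside.
- sanding_block: Bystander: cork sanding block, 90 (x) by 50 (y) by 24 mm tall; origin at the centre of its underside.
- board: Bystander: two pale wooden boards stuck together, 280 mm long (y), 84 mm wide, 44 mm tall; origin at the centre of the underside.
There are look-alikes about, which are no part of the job. What is shaped like the part that bears cap_grip but blue is not meant.

How it is judged:
On the way:
1. the cap stands in the neck and is pushed down against the spring, to where its lugs can pass under the rim (horizontal distance between cap_grip and neck below 0.006 m and z of cap_grip in the frame of neck between 0.01 and 0.028 m and angle between cap_grip's own z axis and vertical below 0.12 rad), for 0.1 s.
At the end, for the whole second after the job is handed in: The cap is released and locked: its lugs are up in the recesses, a quarter turn from the slots (grip bar along the neck's y within 0.22 rad), centred within 6 mm, upright within 0.1 rad, grip point 28.5 to 33 mm above the collar's top, the cartridge held down 2 to 6.5 mm (horizontal distance between cap_grip and neck below 0.006 m and z of cap_grip in the frame of neck between 0.0285 and 0.033 m and angle between the x axis of cap_grip and the y axis of neck, either way round below 0.22 rad and angle between cap_grip's own z axis and vertical below 0.1 rad and value of joint cartridge between 0.002 and 0.0065 m); the robot touches nothing.
It fails at once if a bystander (sander, abrasive disc, sanding block, boards) is shifted by more than 30 mm (distance of any of sander, abrasive_disc, sanding_block, board from where it was at the start of the episode above 0.03 m).
It also fails if it takes over 48 s, if anything falls off the work surface, if the arm or the gripper's body presses on something with over 40 N, if the wrist force passes 120 N, or if a joint passes its speed limit or range.

ROBOT

A 6-joint arm with a two-finger parallel gripper is mounted at the origin on the work surface. World frame = base frame: x ahead of the robot, y to its left, z up, the work surface at z = 0. Lengths are in m, angles in rad, forces in N, time in s.
With the tool pointing down it reaches from about 0.35 to 0.975 m from the base axis. Payload 4.9 kg.
Tool frame: the origin (TCP) lies midway between the tips of the shut fingers; the grasp point (between the pads) lies 19 mm behind it (manip.pinch_z is the x of the grasp point in the tool frame, in m); x points along the fingers, y is the direction in which the jaws open and shut, and the axes are right-handed (so a half turn about x gives the same grasp; the last joint's range is limited). The gripper opens to 85 mm and grips with 20 to 120 N. Pads are 22 mm wide; open, the fingers measure 114 mm over their backs; the gripper's body (76 mm by 85 mm) begins 54 mm behind the grasp point. The pads swing forward as they close: fully open they stand 13 mm farther back than shut.
Start: joints at [-1.32, 0.053, 1.613, -0, 1.476, -0.119], TCP at [0.226, -0.583, 0.231] pointing down, gripper open.
Joint ranges: [-3.01, 3.01], [-1.01, 2.22], [0.06, 2.58], [-1.02, 4.17], [0.09, 2.62], [-3.14, 3.14]. Speed limits (rad/s): [2.57, 2.57, 3.14, 3.14, 3.14, 3.14].

INTERFACE

Orientations are given as a unit quaternion [w, x, y, z].
In Python, from plant import sensors, cams, workorder, manip gives the robot as it stands.
- The arm moves only by the tool drive_tool, never from a script. Its argument "series" is a list of rows, each an object of numbers: "x", "y", "z": the shift along the tool's x, y, z in units of 25 mm (1.0 is 25 mm); "ax", "ay", "az": the turn, a rotation vector about the tool's x, y, z in units of 5 degrees (1.0 is 5 degrees). A call has 1 to 5 rows; each row is the pose to reach, as a shift and turn from the pose commanded when the call began, along the tool's axes at that moment; what a row does not reach only later rows make up. A row lasts 1/12 s, in which the tool goes at most 41.7 mm and 7.16 degrees, less where a joint would pass 70% of its speed; a pose out of reach is approached as far as the arm can. A call with a gripper value outside its range is refused whole. "hand" is the opening, from 0 (shut) to 1 (fully open), set as the call begins (left out, the last holds). The fingers move at their own pace and stop on an object; the grip force is fixed at half the most. Time passes only in rows, so rows that repeat a pose let the fingers close. It gives the time, the measured TCP pose, the force and the opening at its end, in the units of the state.
- sensors.state(): the state, without advancing time (a new reading comes with each control period).
- cams.grab_frame(name): name is "side" or "top" or "wrist"; returns a dict with "img" (480x640x3 uint8, blue, green, red), "camera_matrix" (3x3 intrinsics, pixels), "cam_to_world" (4x4, takes a point from camera to world coordinates). Camera axes: x right, y down, z forward; pixel columns grow to the right and rows downward; lengths in m; the calibration is good to about 2 mm. The wrist camera is an equidistant fisheye: a pixel r from the principal point sees the ray r / f radians off the axis. A picture is of the moment at which its call begins. There is no depth.
- workorder.job_done(): hands the job in, once; it reports no verdict.
The state is a dict: "time": time; "joint_pos": joint angles; "joint_vel": joint speeds; "joint_efforts": joint torques, N m; "tool_pos": TCP position; "tool_rot": TCP orientation; "contact_force": force on the tool from outside, world axes, zero at the start; "ft_torque": the same for the moment, N m; "gripper_width": opening from 0.0 (shut) to 1.0 (fully open).
Only numpy, scipy, OpenCV 4.12 (cv2) and the standard library are available. Lean on these libraries where they do the work, as an engineer would, in place of code of your own. Each camera call takes 0.05 s, during which the arm holds its last target.

## Working session

There is one attempt and no reset: what is moved stays moved. The work goes in short steps, Python scripts to look and compute and a tool call to move; the robot and the scene stay as the last step left them, time stands still between calls to the robot, and variables do not carry over. Pictures are saved under pics/ and viewed, and the job is handed in when it is done.

Besides the shell and the picture viewer there is one more tool, called as name([rows], argument=value, ...), one row to a line, values as JSON. drive_tool: Moves the arm, as the interface text tells. Its arguments: {"type":"object","properties":{"series":{"type":"array","items":{"type":"object","properties":{"x":{"type":"number"},"y":{"type":"number"},"z":{"type":"number"},"ax":{"type":"number"},"ay":{"type":"number"},"az":{"type":"number"}}}},"hand":{"type":"number"}},"required":["series"]}

```bash
ls; mkdir -p pics
cat > h.py <<'E'
import numpy as np, cv2
from plant import sensors, cams, workorder, manip
def grab(n,f):
    d=cams.grab_frame(n); cv2.imwrite('pics/'+f+'.png',d['img']); np.savez('pics/'+f+'.npz',**d); return d
def load(f): return dict(np.load('pics/'+f+'.npz'))
def ray(d,u,v,fish=False):
    K=d['camera_matrix'];T=d['cam_to_world']
    x=(u-K[0,2])/K[0,0];y=(v-K[1,2])/K[1,1]
    if fish:
        r=np.hypot(x,y); c=np.array([np.sin(r)*x/max(r,1e-9),np.sin(r)*y/max(r,1e-9),np.cos(r)])
    else: c=np.array([x,y,1.])
    w=T[:3,:3]@c; return T[:3,3],w/np.linalg.norm(w)
def plane(d,u,v,z,fish=False):
    o,w=ray(d,u,v,fish); return o+w*(z-o[2])/w[2]
def proj(d,p):
    T=d['cam_to_world'];c=T[:3,:3].T@(np.asarray(p)-T[:3,3]);K=d['camera_matrix']
    return K[0,0]*c[0]/c[2]+K[0,2],K[1,1]*c[1]/c[2]+K[1,2]
E
python3 - <<'E'
from h import *
for n in('side','top','wrist'):
    d=grab(n,n+'0'); print(n,d['camera_matrix'].round(1).tolist(),d['cam_to_world'].round(3).tolist())
print(sensors.state(),manip.pinch_z)
E
```

```text
pics
side [[602.5, 0.0, 325.0], [0.0, 602.5, 243.0], [0.0, 0.0, 1.0]] [[-0.802, -0.417, 0.427, 0.014], [-0.597, 0.56, -0.575, 0.698], [0.0, -0.716, -0.698, 1.023], [0.0, 0.0, 0.0, 1.0]]
top [[597.0, 0.0, 314.1], [0.0, 597.0, 228.5], [0.0, 0.0, 1.0]] [[-0.041, -0.972, 0.231, 0.256], [-0.999, 0.041, -0.005, -0.029], [-0.005, -0.231, -0.973, 1.477], [0.0, 0.0, 0.0, 1.0]]
wrist [[371.6, 0.0, 317.6], [0.0, 371.6, 234.3], [0.0, 0.0, 1.0]] [[0.361, -0.898, -0.25, 0.29], [-0.933, -0.348, -0.095, -0.557], [-0.002, 0.267, -0.964, 0.374], [0.0, 0.0, 0.0, 1.0]]
{'time': 0.15, 'joint_pos': array([-1.31999080e+00,  5.32459592e-02,  1.61397704e+00,  2.22208150e-05,
        1.47600228e+00, -1.19049477e-01]), 'joint_vel': array([ 1.04308662e-03, -1.90621642e-03, -3.02919078e-03,  3.82074002e-04,
       -8.03426263e-05, -3.24708606e-03]), 'joint_efforts': array([ 7.15898786e-04, -3.94241023e+01, -3.70721662e+01, -9.39704523e-05,
        4.65954843e-03, -6.40064428e-06]), 'tool_pos': array([ 0.22578113, -0.58227235,  0.2303211 ]), 'tool_rot': array([-0.12944219, -0.69502003, -0.13059515,  0.69508042]), 'contact_force': array([0.50710897, 0.91723615, 0.01873132]), 'ft_torque': array([ 0.0028411 , -0.00239181,  0.00526   ]), 'gripper_width': 0.9975568232742614} -0.0187
```

View pics/top0.png

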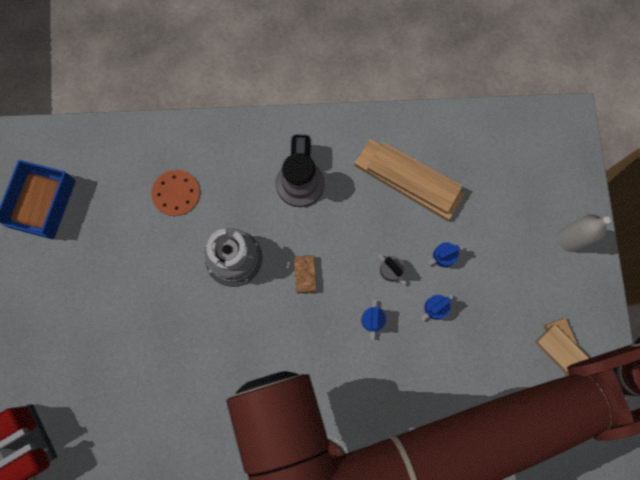

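View pics/side0.png

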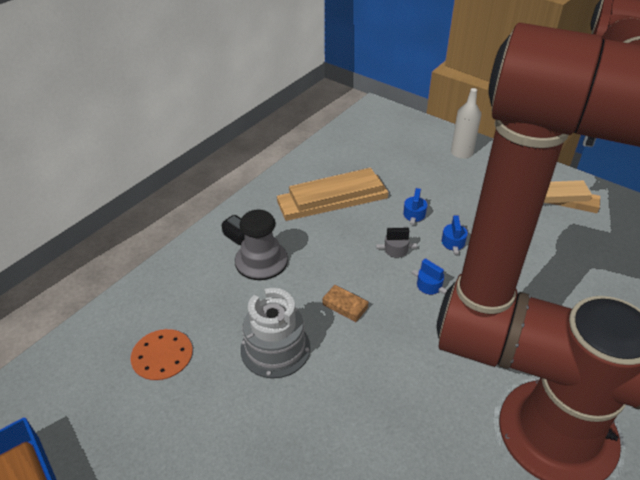

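View pics/wrist0.png

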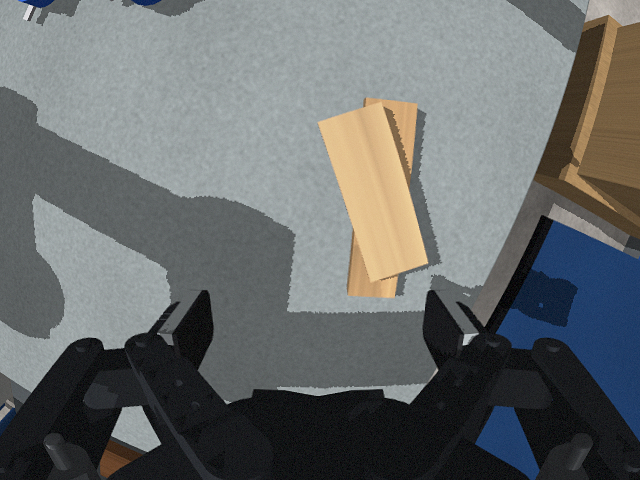

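Candidates for the cap in the top view are the grey body with a black bar at (392,268) and three blue look-alikes at (446,254), (438,306) and (373,319). I choose the grey one and check it in a close crop, along with the collar at (230,250).

Run:
```python
from h import *
t=load('top0')['img'];s=load('side0')['img']
def c(i,u,v,r=32,w=300): return cv2.resize(i[v-r:v+r,u-r:u+r],(w,w),interpolation=cv2.INTER_CUBIC)
a=np.hstack([c(t,392,268),c(t,232,255)]);b=np.hstack([c(s,398,242),c(s,272,320,40)])
cv2.imwrite('pics/crop1.png',np.vstack([a,b]))
```

```text
(no output)
```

View pics/crop1.png

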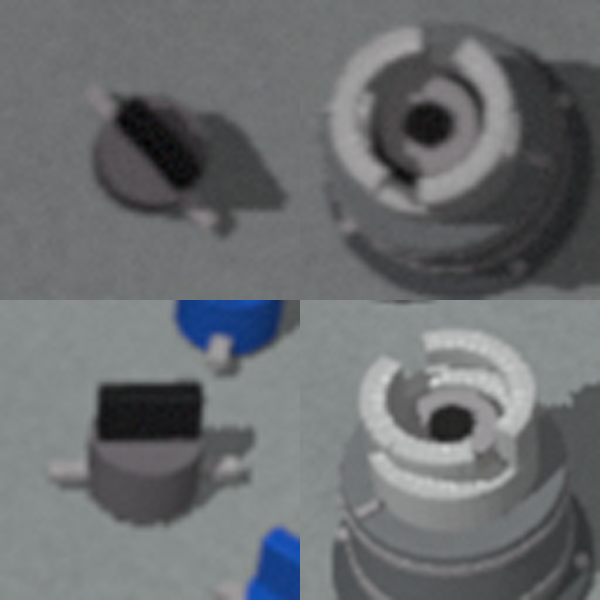

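Run:
```python
from h import *
d=load('top0');s=load('side0')
a=plane(d,379.8,256.3,.015);b=plane(d,407.4,283.4,.015);print('lugs',a,b,np.linalg.norm(a-b),(a+b)/2,np.degrees(np.arctan2(*(a-b)[1::-1])))
t=d['img'];roi=t[236:300,360:424].max(2);m=cv2.morphologyEx((roi<40).astype(np.uint8),cv2.MORPH_OPEN,np.ones((2,2)))
n,l,st,c=cv2.connectedComponentsWithStats(m);k=1+np.argmax(st[1:,4]);print(st[k],c[k]);print('bar mid', plane(d,360+c[k][0],236+c[k][1],.065))
print(cv2.minAreaRect(np.argwhere(l==k)[:,::-1].astype(np.float32)))
# collar bright ring
for f in('top0','side0'):
    q=load(f);i=q['img'];u,v=(227,248) if f=='top0' else (271,312)
    r=26; roi=i[v-r:v+r,u-r:u+r].min(2); m=(roi>(135 if f=='top0' else 165)).astype(np.uint8)
    P=np.argwhere(m)[:,::-1]+[u-r,v-r]; h=cv2.convexHull(P.astype(np.float32))
    print(f,len(P)); W=np.array([plane(q,*p[0],.14)[:2] for p in h],np.float32); print(cv2.minEnclosingCircle(W))
    W=np.array([plane(q,*p,.14)[:2] for p in P],np.float32); print(W.min(0),W.max(0))
print(sensors.state()['tool_pos'])
for n in ((.25,-.25,.0),(.5,-.15,0)):print(proj(d,n))
```

```text
lugs [ 0.52494357 -0.19665415  0.015     ] [ 0.45437699 -0.25996751  0.015     ] 0.09480624184961911 [ 0.48966028 -0.22831083  0.015     ] 41.89891667370068
[ 26  23  18  18 158] [34.8164557  31.38607595]
bar mid [ 0.48729853 -0.22498404  0.065     ]
((34.500003814697266, 31.000001907348633), (21.920310974121094, 7.77817440032959), 45.0)
top0 434
((0.5371326208114624, 0.1688014268875122), 0.04552128165960312)
[0.4923486  0.12639315] [0.58121115 0.21325397]
side0 710
((0.5296674370765686, 0.17602619528770447), 0.05409572273492813)
[0.47991565 0.12440414] [0.5783387  0.22604422]
[ 0.22578113 -0.58227235  0.2303211 ]
(np.float64(408.9364565580363), np.float64(368.79440893629175))
(np.float64(361.24012179897045), np.float64(267.984391454708))
```

```bash
cat >> h.py <<'E'
from scipy.spatial.transform import Rotation as R
def tool():
    s=sensors.state(); q=s['tool_rot']; return s,s['tool_pos'],R.from_quat([q[1],q[2],q[3],q[0]])
def yawy(Rt): y=Rt.as_matrix()[:,1]; return np.degrees(np.arctan2(y[1],y[0]))
def plan(p,barang=None,up=True):
    """tool-axis shift (units) to world point p, and rotvec units to vertical with bar at barang (jaws perpendicular)"""
    s,t,Rt=tool(); M=Rt.as_matrix(); sh=M.T@(np.asarray(p)-t)/.025
    print('t',round(s['time'],2),'tcp',t.round(4),'yaw_y',round(yawy(Rt),2),'q',s['joint_pos'].round(3),'w',round(s['gripper_width'],3),'F',s['contact_force'].round(1))
    print('shift',sh.round(3),'mm',(np.asarray(p)-t).round(4)*1000)
    if barang is not None:
        for k in (-90,90):
            a=np.radians(barang+k); y=np.array([np.cos(a),np.sin(a),0]); x=np.array([0,0,-1.]); G=R.from_matrix(np.c_[x,y,np.cross(x,y)])
            print('rot to y yaw',barang+k,(np.degrees((Rt.inv()*G).as_rotvec())/5).round(3))
E
python3 - <<'E'
from h import *
s,t,Rt=tool();print(Rt.as_matrix().round(3))
plan((.489,-.227,.20),42)
E
```

```text
[[-0.     0.361 -0.932]
 [ 0.002 -0.932 -0.361]
 [-1.    -0.002 -0.   ]]
t 0.15 tcp [ 0.2258 -0.5823  0.2303] yaw_y -68.81 q [-1.32   0.053  1.614  0.     1.476 -0.119] w 0.998 F [0.5 0.9 0. ]
shift [  1.231  -9.442 -14.953] mm [263.2 355.3 -30.3]
rot to y yaw -48 [-4.162 -0.006  0.018]
rot to y yaw 132 [3.1838e+01 2.5000e-02 8.0000e-03]
```

drive_tool([
  {"y": -0.8, "z": -1.25},
  {"y": -1.6, "z": -2.5},
  {"y": -2.4, "z": -3.75},
  {"y": -3.2, "z": -5.0},
  {"y": -4.0, "z": -6.25},
])

```text
schema error: expected keys x, y, z, ax, ay, az
```

drive_tool([
  {"y": -0.8, "z": -1.25},
  {"y": -1.6, "z": -2.5},
  {"y": -2.4, "z": -3.75},
  {"y": -3.2, "z": -5.0},
  {"y": -4.0, "z": -6.25},
])

```text
schema error: expected keys x, y, z, ax, ay, az
```

drive_tool([
  {"y": -0.7, "z": -1.2, "x": 0.5},
  {"y": -1.4, "z": -2.4, "x": 1.2},
  {"y": -1.4, "z": -2.4, "x": 1.2, "ax": -1.4},
  {"y": -1.4, "z": -2.4, "x": 1.2, "ax": -2.8},
  {"y": -1.4, "z": -2.4, "x": 1.2, "ax": -4.16},
])

```text
schema error: expected keys x, y, z, ax, ay, az
```

Run:
```python
from h import *
plan((.489,-.227,.20),42)
d=grab('wrist','wrist1');print(d['cam_to_world'].round(3).tolist())
```

```text
t 0.15 tcp [ 0.2258 -0.5823  0.2303] yaw_y -68.81 q [-1.32   0.053  1.614  0.     1.476 -0.119] w 0.998 F [0.5 0.9 0. ]
shift [  1.231  -9.442 -14.953] mm [263.2 355.3 -30.3]
rot to y yaw -48 [-4.162 -0.006  0.018]
rot to y yaw 132 [3.1838e+01 2.5000e-02 8.0000e-03]
[[0.361, -0.899, -0.25, 0.29], [-0.933, -0.348, -0.095, -0.557], [-0.002, 0.267, -0.964, 0.374], [0.0, 0.0, 0.0, 1.0]]
```

View pics/wrist1.png

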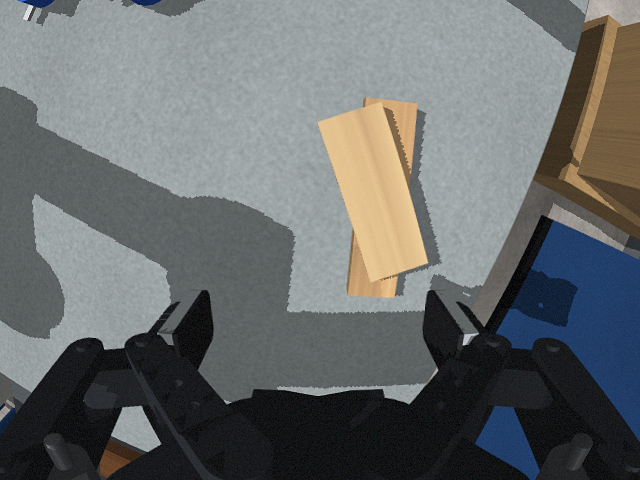

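The moves were refused because every row needs all six keys, so I'm resending them in full.

drive_tool([
  {"x": 0, "y": -0.8, "z": -1.25, "ax": 0, "ay": 0, "az": 0},
  {"x": 0, "y": -1.6, "z": -2.5, "ax": 0, "ay": 0, "az": 0},
  {"x": 0, "y": -2.4, "z": -3.75, "ax": 0, "ay": 0, "az": 0},
  {"x": 0, "y": -3.2, "z": -5.0, "ax": 0, "ay": 0, "az": 0},
  {"x": 0, "y": -4.0, "z": -6.25, "ax": 0, "ay": 0, "az": 0},
])

```text
time: 0.62
tool_pos: [0.336, -0.4315, 0.231]
tool_rot: [0.13, 0.695, 0.13, -0.695]
contact_force: [0.8, 0.3, -0.4]
gripper_width: 1.001
```

drive_tool([
  {"x": 0, "y": -0.8, "z": -1.25, "ax": 0, "ay": 0, "az": 0},
  {"x": 0, "y": -1.6, "z": -2.5, "ax": 0, "ay": 0, "az": 0},
  {"x": 0, "y": -2.4, "z": -3.75, "ax": 0, "ay": 0, "az": 0},
  {"x": 0, "y": -3.2, "z": -5.0, "ax": 0, "ay": 0, "az": 0},
  {"x": 0, "y": -4.0, "z": -6.25, "ax": 0, "ay": 0, "az": 0},
])

```text
time: 1.03
tool_pos: [0.4457, -0.2816, 0.2313]
tool_rot: [0.13, 0.695, 0.13, -0.695]
contact_force: [0.5, -0.1, -0.2]
gripper_width: 0.998
```

drive_tool([
  {"x": 0.5, "y": -0.7, "z": -1.2, "ax": 0, "ay": 0, "az": 0},
  {"x": 1.2, "y": -1.4, "z": -2.4, "ax": 0, "ay": 0, "az": 0},
  {"x": 1.2, "y": -1.4, "z": -2.4, "ax": -1.4, "ay": 0, "az": 0},
  {"x": 1.2, "y": -1.4, "z": -2.4, "ax": -2.8, "ay": 0, "az": 0},
  {"x": 1.2, "y": -1.4, "z": -2.4, "ax": -4.16, "ay": 0, "az": 0},
])

```text
time: 1.45
tool_pos: [0.4883, -0.2279, 0.2004]
tool_rot: [-0.256, -0.659, -0.256, 0.66]
contact_force: [-0.1, 0.6, 0.3]
gripper_width: 1.001
```

Run:
```python
from h import *
plan((.489,-.227,.20),42)
d=grab('wrist','wrist2');print(d['cam_to_world'].round(3).tolist())
```

```text
t 1.45 tcp [ 0.4883 -0.2279  0.2004] yaw_y -47.56 q [-0.575 -0.132  1.844 -0.     1.431  0.255] w 1.001 F [-0.1  0.6  0.3]
shift [ 0.017 -0.008 -0.042] mm [ 0.7  0.9 -0.4]
rot to y yaw -48 [0.088 0.005 0.017]
rot to y yaw 132 [-3.5912e+01 -2.6000e-02  8.0000e-03]
[[0.674, -0.711, -0.199, 0.54], [-0.738, -0.65, -0.18, -0.182], [-0.001, 0.268, -0.963, 0.344], [0.0, 0.0, 0.0, 1.0]]
```

View pics/wrist2.png

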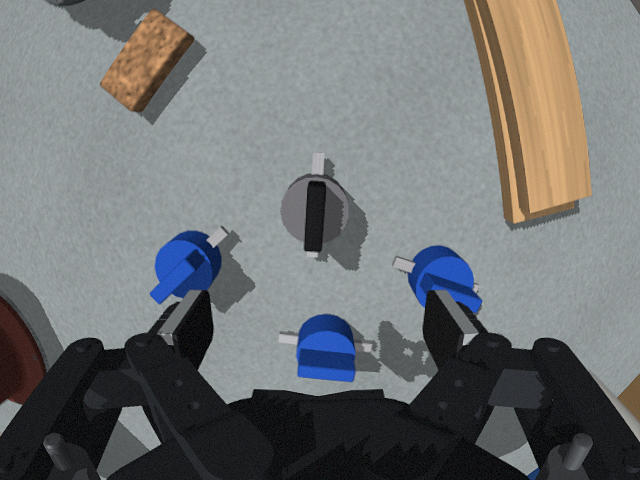

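The grey cap is at (316,210) in the wrist view. Its bar runs from (316,182) to (313,250), with lugs at (318,162) and (313,253). The blue look-alikes are at (187,265), (442,278) and (326,345), with the sanding block at (147,62).

Run:
```python
from h import *
d=load('wrist2');i=d['img']
m=(i.max(2)<45).astype(np.uint8); m[:170]=0;m[258:]=0;m[:,:295]=0;m[:,335:]=0
m=cv2.morphologyEx(m,cv2.MORPH_OPEN,np.ones((5,5)))
P=np.argwhere(m)[:,::-1].astype(np.float32);r=cv2.minAreaRect(P);print(len(P),r);print(cv2.boxPoints(r))
hull=cv2.convexHull(P)[:,0]
for z in(.071,):
    W=np.array([plane(d,*p,z,True)[:2] for p in cv2.boxPoints(r)]);print(W.round(4))
hsv=cv2.cvtColor(i[160:262,270:360],cv2.COLOR_BGR2HSV)
for px in((318,153),(312,258),(317,180),(313,250)):
    print(px,plane(d,*px,.018 if px[1] in(153,258) else .071,True).round(4))
b=cv2.inRange(cv2.cvtColor(i,cv2.COLOR_BGR2HSV),(105,120,60),(125,255,255))
n,l,st,c=cv2.connectedComponentsWithStats(b)
for k in range(1,n):
    if st[k,4]>800: print('blue',c[k].round(),st[k],plane(d,*c[k],.045,True).round(3))
x=cv2.resize(i[140:270,260:370],None,fx=4,fy=4,interpolation=cv2.INTER_CUBIC);cv2.imwrite('pics/crop2.png',x)
```

```text
1236 ((314.8307800292969, 216.04617309570312), (18.526987075805664, 68.89376068115234), 3.1798300743103027)
[[303.67078 249.92618]
 [307.4923  181.13849]
 [325.99078 182.16617]
 [322.16925 250.95386]]
[[ 0.4671 -0.2331]
 [ 0.5087 -0.1995]
 [ 0.5173 -0.2101]
 [ 0.4761 -0.2442]]
(318, 153) [ 0.5272 -0.1931  0.018 ]
(312, 258) [ 0.4522 -0.254   0.018 ]
(317, 180) [ 0.514  -0.2042  0.071 ]
(313, 250) [ 0.4719 -0.2384  0.071 ]
blue [185. 265.] [ 150  231   71   73 3434] [ 0.377 -0.169  0.045]
blue [443. 276.] [ 408  246   74   67 2912] [ 0.525 -0.347  0.045]
blue [326. 349.] [ 296  314   60   68 3378] [ 0.4   -0.319  0.045]
```

View pics/crop2.png

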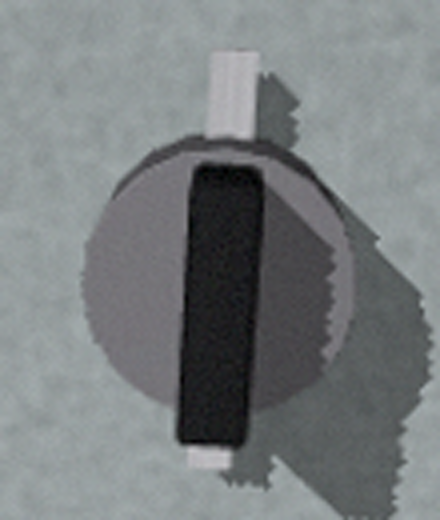

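Run:
```python
from h import *
plan((.4905,-.2228,.046),39.1)
```

```text
t 1.5 tcp [ 0.4883 -0.2283  0.2007] yaw_y -47.41 q [-0.575 -0.132  1.844 -0.     1.431  0.252] w 0.996 F [ 0.4  0.8 -0.3]
shift [ 6.189 -0.096 -0.216] mm [   2.2    5.5 -154.7]
rot to y yaw -50.9 [0.699 0.004 0.011]
rot to y yaw 129.1 [-3.5301e+01 -1.7000e-02  6.0000e-03]
```

drive_tool([
  {"x": 0.4, "y": -0.1, "z": -0.21, "ax": 0.7, "ay": 0, "az": 0},
  {"x": 1.8, "y": -0.1, "z": -0.21, "ax": 0.7, "ay": 0, "az": 0},
  {"x": 3.2, "y": -0.1, "z": -0.21, "ax": 0.7, "ay": 0, "az": 0},
  {"x": 4.2, "y": -0.1, "z": -0.21, "ax": 0.7, "ay": 0, "az": 0},
  {"x": 4.2, "y": -0.1, "z": -0.21, "ax": 0.7, "ay": 0, "az": 0},
])

```text
time: 1.92
tool_pos: [0.4863, -0.2211, 0.0896]
tool_rot: [-0.229, -0.665, -0.236, 0.671]
contact_force: [-1.2, 0.4, -1.1]
gripper_width: 1.002
```

Run:
```python
from h import *
plan((.4905,-.2228,.046),39.1)
d=grab('wrist','wrist3')
```

```text
t 1.92 tcp [ 0.4863 -0.2211  0.0896] yaw_y -51.65 q [-0.566 -0.023  1.937 -0.     1.24   0.335] w 1.002 F [-1.2  0.4 -1.1]
shift [ 1.743  0.176 -0.096] mm [  4.2  -1.7 -43.6]
rot to y yaw -50.9 [-0.15   0.045  0.131]
rot to y yaw 129.1 [35.85   0.204 -0.07 ]
```

View pics/wrist3.png

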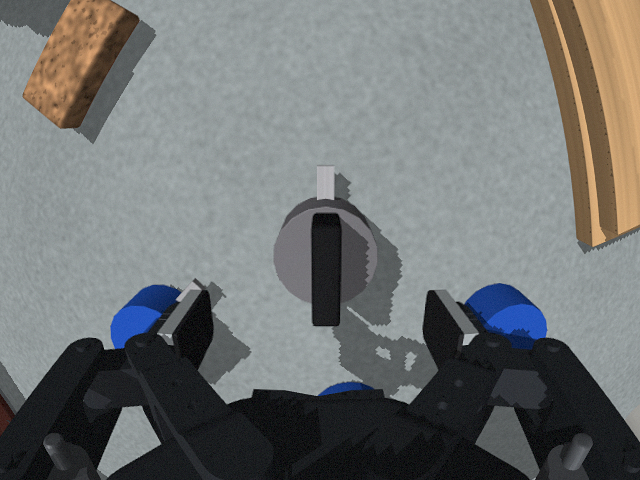

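The cap's bar is now upright in the image from (326,213) to (326,326), between the fingers at x≈190 and 445. I re-measure before descending.

```bash
cat > bar.py <<'E'
from h import *
def bar(d,u0,u1,v0,v1,z=.071,th=45):
    i=d['img'];m=(i.max(2)<th).astype(np.uint8);M=np.zeros_like(m);M[v0:v1,u0:u1]=m[v0:v1,u0:u1]
    M=cv2.morphologyEx(M,cv2.MORPH_OPEN,np.ones((5,5)));P=np.argwhere(M)[:,::-1].astype(np.float32)
    r=cv2.minAreaRect(P);b=cv2.boxPoints(r);W=np.array([plane(d,*p,z,True)[:2] for p in b])
    e=[np.linalg.norm(W[k]-W[k-1]) for k in range(4)];k=int(np.argmax(e[:4]));v=W[k]-W[k-1]
    print('px',r,'size',np.round(e[:2],4),'ctr',W.mean(0).round(4),'ang',np.degrees(np.arctan2(v[1],v[0])).round(2)%180)
E
python3 - <<'E'
from bar import *
bar(load('wrist3'),295,355,200,335)
d=grab('wrist','wrist4');bar(d,295,355,200,335)
for px in((326,166),):print(plane(d,*px,.018,True))
plan((.4905,-.2228,.046),39.1)
E
```

```text
px ((326.5, 269.5), (111.0, 29.0), 90.0) size [0.0563 0.013 ] ctr [ 0.4932 -0.2211] ang 39.50999999999999
px ((321.5, 268.5), (109.0, 29.0), 90.0) size [0.0563 0.0132] ctr [ 0.493  -0.2209] ang 39.27000000000001
[ 0.53025621 -0.19489222  0.018     ]
t 2.02 tcp [ 0.4899 -0.2234  0.0958] yaw_y -51.61 q [-0.566 -0.027  1.93   0.     1.241  0.335] w 0.999 F [ 0.4 -0.8 -0.6]
shift [ 1.992e+00 -1.000e-03 -3.400e-02] mm [  0.6   0.6 -49.8]
rot to y yaw -50.9 [-0.141  0.007  0.022]
rot to y yaw 129.1 [ 3.5859e+01  3.5000e-02 -1.1000e-02]
```

drive_tool([
  {"x": 0.8, "y": 0, "z": -0.06, "ax": -0.15, "ay": 0, "az": 0},
  {"x": 1.6, "y": 0, "z": -0.06, "ax": -0.15, "ay": 0, "az": 0},
  {"x": 2.0, "y": 0, "z": -0.06, "ax": -0.15, "ay": 0, "az": 0},
  {"x": 2.0, "y": 0, "z": -0.06, "ax": -0.15, "ay": 0, "az": 0},
  {"x": 2.0, "y": 0, "z": -0.06, "ax": -0.15, "ay": 0, "az": 0},
])

```text
time: 2.43
tool_pos: [0.4924, -0.2232, 0.0477]
tool_rot: [0.238, 0.666, 0.237, -0.666]
contact_force: [-0.8, -0.0, 0.1]
gripper_width: 1.0
```

drive_tool([
  {"x": 0, "y": 0, "z": 0, "ax": 0, "ay": 0, "az": 0},
  {"x": 0, "y": 0, "z": 0, "ax": 0, "ay": 0, "az": 0},
  {"x": 0, "y": 0, "z": 0, "ax": 0, "ay": 0, "az": 0},
  {"x": 0, "y": 0, "z": 0, "ax": 0, "ay": 0, "az": 0},
  {"x": 0, "y": 0, "z": 0, "ax": 0, "ay": 0, "az": 0},
], hand=0)

```text
time: 2.85
tool_pos: [0.4919, -0.2228, 0.0468]
tool_rot: [0.238, 0.666, 0.237, -0.666]
contact_force: [0.3, -0.4, 0.3]
gripper_width: 0.298
```

drive_tool([
  {"x": 0, "y": 0, "z": 0, "ax": 0, "ay": 0, "az": 0},
  {"x": 0, "y": 0, "z": 0, "ax": 0, "ay": 0, "az": 0},
  {"x": 0, "y": 0, "z": 0, "ax": 0, "ay": 0, "az": 0},
  {"x": 0, "y": 0, "z": 0, "ax": 0, "ay": 0, "az": 0},
  {"x": 0, "y": 0, "z": 0, "ax": 0, "ay": 0, "az": 0},
])

```text
time: 3.27
tool_pos: [0.4918, -0.2227, 0.0465]
tool_rot: [0.237, 0.666, 0.237, -0.666]
contact_force: [0.2, 0.5, 1.8]
gripper_width: 0.149
```

Run:
```python
from h import *
plan((.4905,-.2228,.046),39.1)
d=grab('wrist','wrist5')
```

```text
t 3.27 tcp [ 0.4918 -0.2227  0.0465] yaw_y -50.76 q [-0.563  0.042  1.952  0.     1.147  0.323] w 0.149 F [0.2 0.5 1.8]
shift [ 0.021 -0.03   0.042] mm [-1.3 -0.1 -0.5]
rot to y yaw -50.9 [ 0.028 -0.001 -0.002]
rot to y yaw 129.1 [-3.5972e+01  3.0000e-03 -2.0000e-03]
```

View pics/wrist5.png

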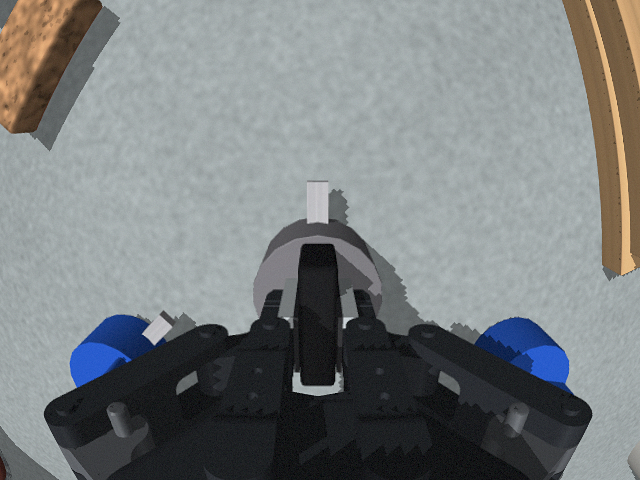

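The bar is gripped (opening 0.149, about 13 mm), with the bar upright at column 318 and the lug tip at (318,181). I compute the axis offset in the hand from the lug tip, then lift.

Run:
```python
from h import *
d=load('wrist5');s,t,Rt=tool();M=Rt.as_matrix()
p=plane(d,318,181,.018,True);print(p,'in tool mm',(M.T@(p-t)*1000).round(1))
T=d['cam_to_world'];print('cam in tool',(M.T@(T[:3,3]-t)).round(4))
```

```text
[ 0.52873433 -0.19331266  0.018     ] in tool mm [ 28.6   0.6 -47.2]
cam in tool [-0.1438  0.0004 -0.0693]
```

drive_tool([
  {"x": -0.8, "y": 0, "z": 0, "ax": 0, "ay": 0, "az": 0},
  {"x": -2.2, "y": 0, "z": 0, "ax": 0, "ay": 0, "az": 0},
  {"x": -3.6, "y": 0, "z": 0, "ax": 0, "ay": 0, "az": 0},
  {"x": -5.0, "y": 0, "z": 0, "ax": 0, "ay": 0, "az": 0},
  {"x": -6.4, "y": 0, "z": 0, "ax": 0, "ay": 0, "az": 0},
])

```text
time: 3.73
tool_pos: [0.4909, -0.2222, 0.2067]
tool_rot: [-0.237, -0.666, -0.238, 0.666]
contact_force: [0.5, -0.5, -2.0]
gripper_width: 0.148
```

drive_tool([
  {"x": -1.4, "y": 0, "z": 0, "ax": -1.3, "ay": 0, "az": 0},
  {"x": -2.4, "y": 0, "z": 0, "ax": -2.6, "ay": 0, "az": 0},
  {"x": -2.6, "y": 0, "z": 0, "ax": -3.9, "ay": 0, "az": 0},
  {"x": -2.6, "y": 0, "z": 0, "ax": -5.2, "ay": 0, "az": 0},
  {"x": -2.6, "y": 0, "z": 0, "ax": -6.5, "ay": 0, "az": 0},
])

```text
time: 4.15
tool_pos: [0.4917, -0.2227, 0.2716]
tool_rot: [0.416, 0.572, 0.416, -0.572]
contact_force: [-0.3, -0.3, -2.8]
gripper_width: 0.149
```

Run:
```python
from h import *
d=grab('wrist','wrist6')
plan((.537,.169,.27),-10)
```

```text
t 4.2 tcp [ 0.4914 -0.2225  0.2708] yaw_y -17.75 q [-0.563 -0.173  1.763 -0.     1.552 -0.253] w 0.153 F [ 0.6  0.6 -1.8]
shift [  0.035  -3.038 -15.472] mm [ 45.6 391.5  -0.8]
rot to y yaw -100 [1.645e+01 4.000e-03 9.000e-03]
rot to y yaw 80 [-1.955e+01 -9.000e-03  5.000e-03]
```

View pics/wrist6.png

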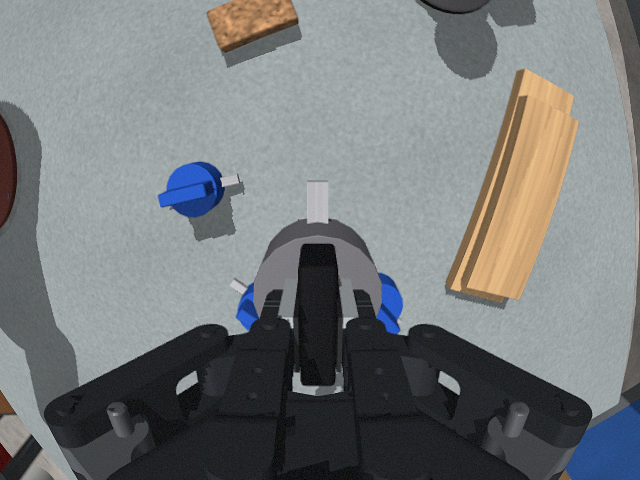

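The cap is held in the same place in the hand image (lug at 318,181). I move to a viewing pose short of the collar.

drive_tool([
  {"x": 0, "y": -0.35, "z": -1.35, "ax": 0, "ay": 0, "az": 0},
  {"x": 0, "y": -0.7, "z": -2.7, "ax": 0, "ay": 0, "az": 0},
  {"x": 0, "y": -1.05, "z": -4.05, "ax": 0, "ay": 0, "az": 0},
  {"x": 0, "y": -1.4, "z": -5.4, "ax": 0, "ay": 0, "az": 0},
  {"x": 0, "y": -1.75, "z": -6.75, "ax": 0, "ay": 0, "az": 0},
])

```text
time: 4.62
tool_pos: [0.5024, -0.0472, 0.2702]
tool_rot: [-0.413, -0.573, -0.414, 0.574]
contact_force: [1.0, -0.7, -1.6]
gripper_width: 0.152
```

drive_tool([
  {"x": 0, "y": -0.37, "z": -1.35, "ax": 0, "ay": 0, "az": 0},
  {"x": 0, "y": -0.74, "z": -2.7, "ax": 0, "ay": 0, "az": 0},
  {"x": 0, "y": -1.1, "z": -4.0, "ax": 0, "ay": 0, "az": 0},
  {"x": 0, "y": -1.27, "z": -4.7, "ax": 0, "ay": 0, "az": 0},
  {"x": 0, "y": -1.27, "z": -4.7, "ax": 0, "ay": 0, "az": 0},
])

```text
time: 5.03
tool_pos: [0.509, 0.0761, 0.2701]
tool_rot: [-0.414, -0.572, -0.416, 0.573]
contact_force: [0.6, 0.2, -1.3]
gripper_width: 0.15
```

drive_tool([
  {"x": 0, "y": 0, "z": 0, "ax": 0, "ay": 0, "az": 0},
  {"x": 0, "y": 0, "z": 0, "ax": 0, "ay": 0, "az": 0},
  {"x": 0, "y": 0, "z": 0, "ax": 0, "ay": 0, "az": 0},
])

```text
time: 5.28
tool_pos: [0.5096, 0.0718, 0.2708]
tool_rot: [-0.414, -0.573, -0.414, 0.574]
contact_force: [1.0, 0.1, -1.8]
gripper_width: 0.154
```

Run:
```python
from h import *
d=grab('wrist','wrist7')
plan((.537,.169,.27),-10)
```

```text
t 5.33 tcp [0.5096 0.0718 0.271 ] yaw_y -18.39 q [-0.005 -0.235  1.817 -0.     1.561  0.316] w 0.15 F [ 0.8  0.1 -2.2]
shift [ 0.039 -0.188 -4.035] mm [27.4 97.2 -1. ]
rot to y yaw -100 [1.6323e+01 7.0000e-03 1.0000e-03]
rot to y yaw 80 [-1.9677e+01 -1.0000e-03  7.0000e-03]
```

View pics/wrist7.png

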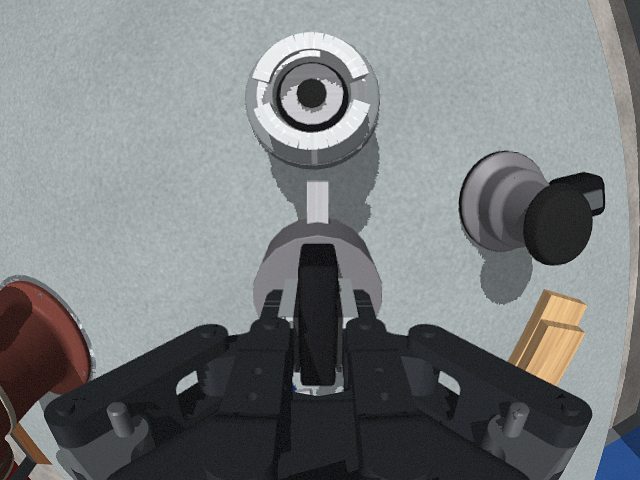

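The collar ring shows fully at (311,92), with slot gaps at right (~(362,90)) and left (~(260,92)), and the sander is well clear at (530,210). I measure the ring and slots from an unwarped plane map.

```bash
cat > ring.py <<'E'
from h import *
def rect(d,c,z=.14,h=.07,n=560):
    # orthographic resample of the plane z: image right=+x, up=+y
    K=d['camera_matrix'];T=d['cam_to_world'];g=(np.arange(n)+.5)/n*2*h-h
    X,Y=np.meshgrid(c[0]+g,c[1]-g);P=np.stack([X-T[0,3],Y-T[1,3],np.full_like(X,z-T[2,3])],-1)@T[:3,:3]
    r=np.hypot(P[...,0],P[...,1]);th=np.arctan2(r,P[...,2]);
    return cv2.remap(d['img'],(K[0,0]*th*P[...,0]/r+K[0,2]).astype(np.float32),(K[1,1]*th*P[...,1]/r+K[1,2]).astype(np.float32),cv2.INTER_LINEAR)
E
python3 - <<'E'
from ring import *
d=load('wrist7');c=(.537,.169);o=rect(d,c);cv2.imwrite('pics/rect7.png',o)
m=(o.min(2)>205).astype(np.uint8);m=cv2.morphologyEx(m,cv2.MORPH_OPEN,np.ones((5,5)))
P=np.argwhere(m)[:,::-1].astype(np.float32);h=cv2.convexHull(P);
(u,v),r=cv2.minEnclosingCircle(h);print('circ',c[0]+(u/280-1)*.07,c[1]-(v/280-1)*.07,r/280*.07)
e=cv2.fitEllipse(h);print('ell',c[0]+(e[0][0]/280-1)*.07,c[1]-(e[0][1]/280-1)*.07,np.array(e[1])/8)
E
```

```text
circ 0.537676254272461 0.169867057800293 0.04429785537719727
ell 0.5376864395141602 0.1698179168701172 [44.02078629 44.17446899]
```

View pics/rect7.png

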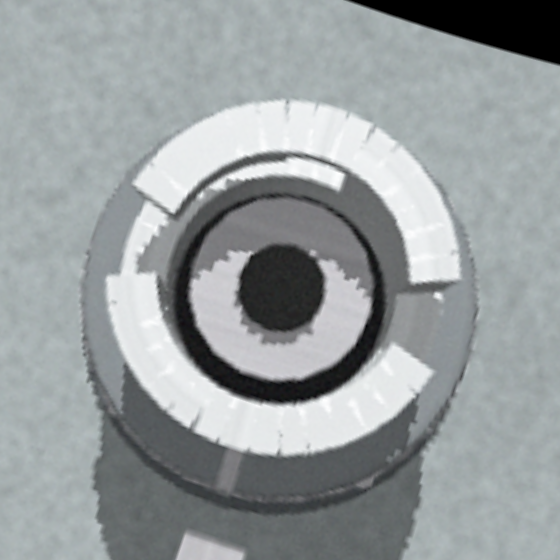

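Run:
```python
from ring import *
d=load('wrist7');c=(.5377,.1698);o=rect(d,c);g=o.min(2)
A=np.arange(-180,180,.5)
for r in(.034,.037,.040,.042):
    a=np.radians(A);val=cv2.remap(g,(280+r*4000*np.cos(a)).astype(np.float32)[None],(280-r*4000*np.sin(a)).astype(np.float32)[None],cv2.INTER_LINEAR)[0]
    b=val>200;R0=A[(A>-70)&(A<40)&~b];L=np.where(A<0,A+360,A);R1=L[(L>110)&(L<220)&~b];
    def runs(x):
        x=np.sort(x);s=np.split(x,np.where(np.diff(x)>1)[0]+1);return [(q[0],q[-1]) for q in s if len(q)>6]
    print(r,runs(R0),runs(R1))
```

```text
0.034 [(np.float64(-31.0), np.float64(-2.0))] [(np.float64(162.0), np.float64(178.5))]
0.037 [(np.float64(-31.0), np.float64(-1.5))] [(np.float64(171.0), np.float64(175.0))]
0.04 [(np.float64(-31.5), np.float64(-1.0))] [(np.float64(148.5), np.float64(170.0))]
0.042 [(np.float64(-31.5), np.float64(-1.0))] [(np.float64(148.5), np.float64(179.0))]
```

The ring fit is consistent: centre (0.5377, 0.1698), radius 44.3 mm, slots 30° wide at −16.3°. I move over the neck while turning counter-clockwise, so the last joint has room for the clockwise turn.

drive_tool([
  {"x": 0, "y": -0.05, "z": -1.1, "ax": -1.3, "ay": 0, "az": 0},
  {"x": 0, "y": -0.1, "z": -2.2, "ax": -2.6, "ay": 0, "az": 0},
  {"x": 0, "y": -0.15, "z": -3.2, "ax": -3.9, "ay": 0, "az": 0},
  {"x": 0, "y": -0.23, "z": -4.07, "ax": -5.2, "ay": 0, "az": 0},
  {"x": 0, "y": -0.23, "z": -4.07, "ax": -6.5, "ay": 0, "az": 0},
])

```text
time: 5.75
tool_pos: [0.5367, 0.1733, 0.2711]
tool_rot: [0.559, 0.433, 0.56, -0.432]
contact_force: [-0.8, -0.4, -2.3]
gripper_width: 0.15
```

drive_tool([
  {"x": 0, "y": 0, "z": 0, "ax": -1.3, "ay": 0, "az": 0},
  {"x": 0, "y": 0, "z": 0, "ax": -2.6, "ay": 0, "az": 0},
  {"x": 0, "y": 0, "z": 0, "ax": -3.9, "ay": 0, "az": 0},
  {"x": 0.8, "y": 0, "z": 0, "ax": -5.2, "ay": 0, "az": 0},
  {"x": 1.6, "y": 0, "z": 0, "ax": -6.5, "ay": 0, "az": 0},
])

```text
time: 6.17
tool_pos: [0.5376, 0.1703, 0.2328]
tool_rot: [0.659, 0.26, 0.656, -0.259]
contact_force: [-0.0, -1.1, -3.3]
gripper_width: 0.145
```

drive_tool([
  {"x": 0, "y": 0, "z": 0, "ax": -1.3, "ay": 0, "az": 0},
  {"x": 0, "y": 0, "z": 0, "ax": -2.6, "ay": 0, "az": 0},
  {"x": 0, "y": 0, "z": 0, "ax": -3.9, "ay": 0, "az": 0},
  {"x": 0, "y": 0, "z": 0, "ax": -5.4, "ay": 0, "az": 0},
  {"x": 0, "y": 0, "z": 0, "ax": -5.4, "ay": 0, "az": 0},
])

```text
time: 6.58
tool_pos: [0.5364, 0.1702, 0.2312]
tool_rot: [0.7, 0.1, 0.7, -0.1]
contact_force: [-0.1, 0.4, -1.6]
gripper_width: 0.149
```

drive_tool([
  {"x": 0, "y": 0, "z": 0, "ax": 0, "ay": 0, "az": 0},
  {"x": 0, "y": 0, "z": 0, "ax": 0, "ay": 0, "az": 0},
])

```text
time: 6.75
tool_pos: [0.5363, 0.1707, 0.2313]
tool_rot: [0.7, 0.101, 0.7, -0.101]
contact_force: [-0.0, -0.4, -2.1]
gripper_width: 0.152
```

Run:
```python
from h import *
d=grab('wrist','wrist8')
plan((.5363,.1702,.1885),-16.3)
```

```text
t 6.8 tcp [0.5362 0.1708 0.2313] yaw_y 73.57 q [ 0.176 -0.095  1.759 -0.     1.478 -1.108] w 0.149 F [ 0.8 -0.7 -2. ]
shift [ 1.713 -0.022  0.01 ] mm [  0.1  -0.6 -42.8]
rot to y yaw -106.3 [ 3.5974e+01  0.0000e+00 -1.0000e-03]
rot to y yaw 73.7 [-0.026  0.001  0.   ]
```

View pics/wrist8.png

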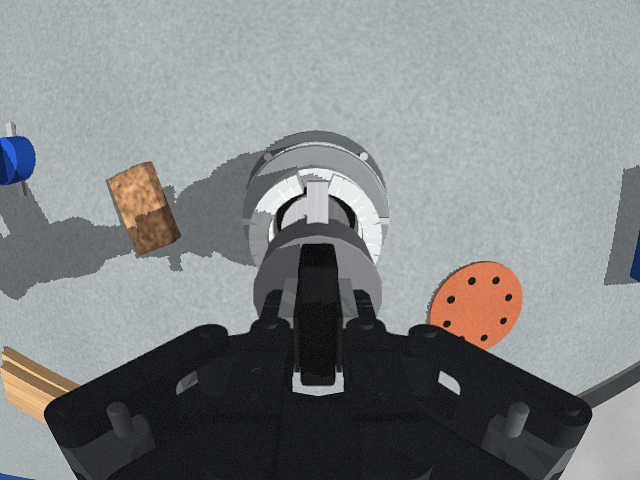

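The lug (318,181) stands over the left slot gap, with the collar's arc visible behind it. I check the centre from this view with a rectified plane map.

Run:
```python
from ring import *
d=load('wrist8');c=(.5377,.1698);o=rect(d,c);cv2.circle(o,(280,280),176,(0,0,255),1);cv2.circle(o,(280,280),126,(0,0,255),1)
for a in(-1.3,-31.3,178.7,148.7):
    a=np.radians(a);p=lambda r:(int(280+4000*r*np.cos(a)),int(280-4000*r*np.sin(a)));cv2.line(o,p(.03),p(.046),(0,255,0),1)
cv2.imwrite('pics/rect8.png',o)
```

View pics/rect8.png

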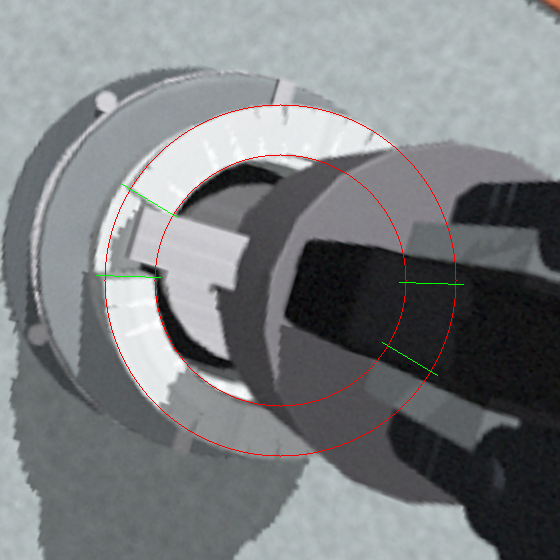

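Run:
```python
from ring import *
from scipy.optimize import least_squares
def fit(f,angs,c=(.5377,.1698)):
    d=load(f);o=rect(d,c,h=.07);g=cv2.GaussianBlur(o,(5,5),0).min(2).astype(float);out=[]
    for A in angs:
        a=np.radians(A);rr=np.arange(.039,.050,.00025)
        v=cv2.remap(g.astype(np.float32),(280+rr*4000*np.cos(a)).astype(np.float32)[None],(280-rr*4000*np.sin(a)).astype(np.float32)[None],1)[0]
        k=np.argmin(np.diff(v));
        if np.diff(v)[k]<-10: out.append((c[0]+rr[k]*np.cos(a),c[1]+rr[k]*np.sin(a)))
    P=np.array(out);s=least_squares(lambda q:np.hypot(P[:,0]-q[0],P[:,1]-q[1])-.044,[*c],loss='soft_l1',f_scale=.0003)
    print(f,len(P),s.x.round(4),'rms',np.sqrt(np.mean(s.fun**2)).round(5));return s.x
a=fit('wrist7',[*range(3,145,4),*range(185,325,4)]);a=fit('wrist7',[*range(3,145,4),*range(185,325,4)],a)
A=[*range(55,145,3),*range(183,225,3)]
b=fit('wrist8',A);b=fit('wrist8',A,b)
def M(y): y=np.radians(y);return np.array([[np.cos(y),np.sin(y)],[np.sin(y),-np.cos(y)]])
B=np.linalg.solve(M(73.6)-M(-18.4),b-a);print('bias tool y,z',B,'neck',a-M(-18.4)@B)
```

```text
wrist7 68 [0.5377 0.1696] rms 0.00026
wrist7 69 [0.5377 0.1696] rms 0.00027
wrist8 39 [0.5375 0.1697] rms 0.00053
wrist8 39 [0.5374 0.1698] rms 0.00058
bias tool y,z [ 0.00018788 -0.00013088] neck [0.53744087 0.16956093]
```

Both views agree (neck about (0.5375, 0.1696), camera bias under 0.3 mm). I lower into the slots, stopping just above the cartridge.

drive_tool([
  {"x": 0.5, "y": -0.033, "z": 0.03, "ax": 0, "ay": 0, "az": 0},
  {"x": 1.0, "y": -0.033, "z": 0.03, "ax": 0, "ay": 0, "az": 0},
  {"x": 1.4, "y": -0.033, "z": 0.03, "ax": 0, "ay": 0, "az": 0},
  {"x": 1.8, "y": -0.033, "z": 0.03, "ax": 0, "ay": 0, "az": 0},
  {"x": 1.8, "y": -0.033, "z": 0.03, "ax": 0, "ay": 0, "az": 0},
])

```text
time: 7.22
tool_pos: [0.5345, 0.1699, 0.1821]
tool_rot: [0.698, 0.099, 0.702, -0.101]
contact_force: [-0.7, -0.0, -2.9]
gripper_width: 0.151
```

drive_tool([
  {"x": 0.15, "y": 0, "z": 0, "ax": 0, "ay": 0, "az": 0},
  {"x": 0.3, "y": 0, "z": 0, "ax": 0, "ay": 0, "az": 0},
  {"x": 0.45, "y": 0, "z": 0, "ax": 0, "ay": 0, "az": 0},
  {"x": 0.55, "y": 0, "z": 0, "ax": 0, "ay": 0, "az": 0},
  {"x": 0.55, "y": 0, "z": 0, "ax": 0, "ay": 0, "az": 0},
])

```text
time: 7.63
tool_pos: [0.5364, 0.1702, 0.172]
tool_rot: [0.7, 0.1, 0.7, -0.1]
contact_force: [0.0, -0.6, -2.2]
gripper_width: 0.151
```

Run:
```python
from h import *
d=grab('wrist','wrist9');e=grab('side','side9')
plan((.5367,.1698,.1505),-16.3)
x=cv2.resize(e['img'][220:380,190:350],(560,560),interpolation=cv2.INTER_CUBIC);cv2.imwrite('pics/c9.png',x)
```

```text
t 7.73 tcp [0.5365 0.1702 0.1725] yaw_y 73.74 q [ 0.175 -0.051  1.817  0.     1.376 -1.112] w 0.149 F [-0.2 -0.1 -2.7]
shift [ 0.878 -0.014  0.013] mm [  0.2  -0.4 -22. ]
rot to y yaw -106.3 [-3.5993e+01 -3.0000e-03 -5.0000e-03]
rot to y yaw 73.7 [ 0.007 -0.003  0.002]
```

View pics/wrist9.png

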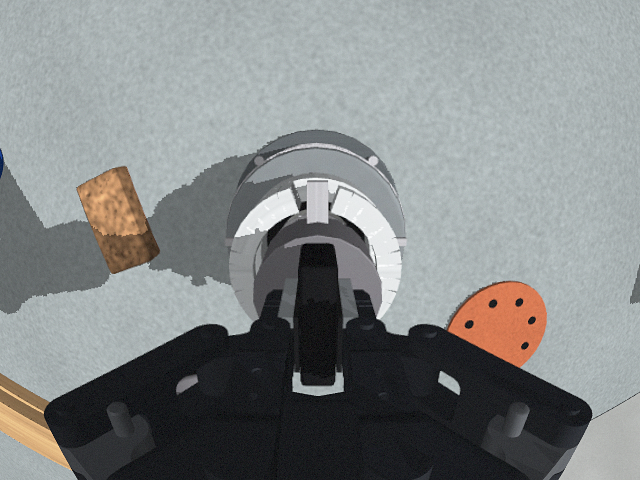

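View pics/c9.png

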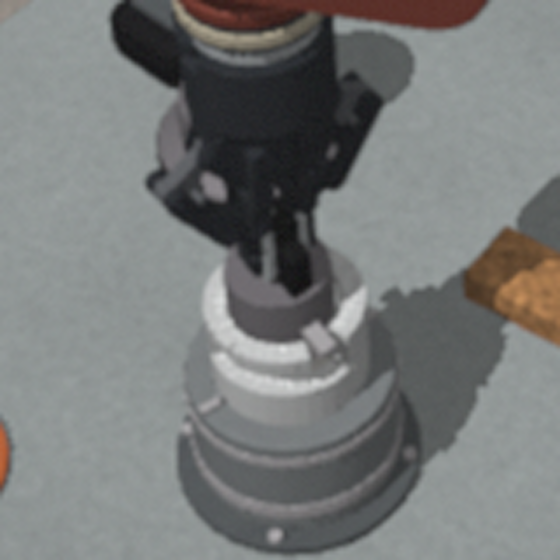

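The plug is in the bore, with the lug between the slot faces and no side force. I press down against the spring.

drive_tool([
  {"x": 0.15, "y": -0.01, "z": 0.01, "ax": 0, "ay": 0, "az": 0},
  {"x": 0.3, "y": -0.01, "z": 0.01, "ax": 0, "ay": 0, "az": 0},
  {"x": 0.45, "y": -0.01, "z": 0.01, "ax": 0, "ay": 0, "az": 0},
  {"x": 0.6, "y": -0.01, "z": 0.01, "ax": 0, "ay": 0, "az": 0},
  {"x": 0.7, "y": -0.01, "z": 0.01, "ax": 0, "ay": 0, "az": 0},
])

```text
time: 8.15
tool_pos: [0.5367, 0.17, 0.1568]
tool_rot: [0.7, 0.1, 0.7, -0.1]
contact_force: [-9.2, -1.8, 12.8]
gripper_width: 0.153
```

drive_tool([
  {"x": 0.06, "y": 0, "z": 0, "ax": 0, "ay": 0, "az": 0},
  {"x": 0.12, "y": 0, "z": 0, "ax": 0, "ay": 0, "az": 0},
  {"x": 0.12, "y": 0, "z": 0, "ax": 0, "ay": 0, "az": 0},
  {"x": 0.12, "y": 0, "z": 0, "ax": 0, "ay": 0, "az": 0},
])

```text
time: 8.48
tool_pos: [0.5367, 0.17, 0.1545]
tool_rot: [0.7, 0.1, 0.7, -0.1]
contact_force: [-9.9, -2.0, 11.4]
gripper_width: 0.15
```

Run:
```python
from h import *
d=grab('wrist','wrist10')
plan((.5367,.1698,.1515),-16.3)
```

```text
t 8.53 tcp [0.5367 0.17   0.1545] yaw_y 73.75 q [ 0.175 -0.034  1.832 -0.     1.345 -1.113] w 0.153 F [-10.1  -2.9  12.1]
shift [ 0.121 -0.006  0.004] mm [ 0.  -0.2 -3. ]
rot to y yaw -106.3 [-3.599e+01 -6.000e-03 -9.000e-03]
rot to y yaw 73.7 [ 0.01  -0.006  0.004]
```

View pics/wrist10.png

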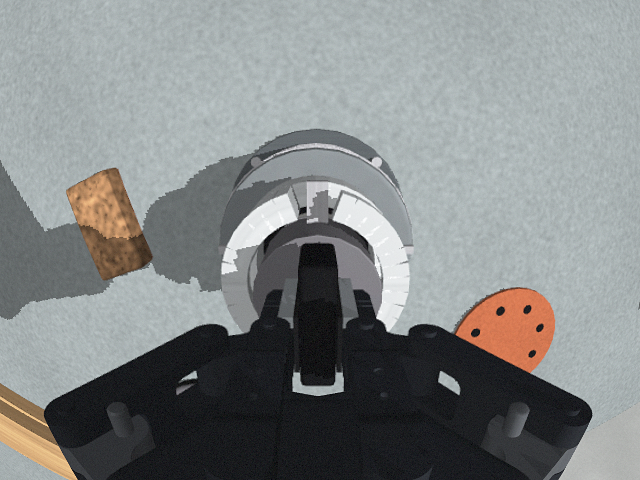

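There is a 10 N side force, so the plug bears on the bore's far wall. I shift 1.2 mm toward −x and press 2 mm deeper.

drive_tool([
  {"x": 0, "y": 0, "z": -0.03, "ax": 0, "ay": 0, "az": 0},
  {"x": 0.05, "y": 0, "z": -0.05, "ax": 0, "ay": 0, "az": 0},
  {"x": 0.09, "y": 0, "z": -0.05, "ax": 0, "ay": 0, "az": 0},
  {"x": 0.09, "y": 0, "z": -0.05, "ax": 0, "ay": 0, "az": 0},
  {"x": 0.09, "y": 0, "z": -0.05, "ax": 0, "ay": 0, "az": 0},
])

```text
time: 8.95
tool_pos: [0.5365, 0.17, 0.1528]
tool_rot: [0.701, 0.1, 0.699, -0.1]
contact_force: [-6.5, -2.5, 10.9]
gripper_width: 0.156
```

drive_tool([
  {"x": 0, "y": 0, "z": -0.03, "ax": 0, "ay": 0, "az": 0},
  {"x": 0, "y": 0, "z": -0.06, "ax": 0, "ay": 0, "az": 0},
  {"x": 0, "y": 0, "z": -0.06, "ax": 0, "ay": 0, "az": 0},
  {"x": 0, "y": 0, "z": -0.06, "ax": 0, "ay": 0, "az": 0},
])

```text
time: 9.28
tool_pos: [0.5363, 0.1702, 0.1529]
tool_rot: [0.702, 0.1, 0.698, -0.1]
contact_force: [-1.5, -3.3, 7.8]
gripper_width: 0.152
```

Run:
```python
from h import *
plan((.5367,.1698,.1515),-16.3)
s=sensors.state();print(s['contact_force'],s['ft_torque'],tool()[2].as_matrix().round(4))
```

```text
t 9.28 tcp [0.5363 0.1702 0.1529] yaw_y 73.74 q [ 0.176 -0.037  1.837 -0.002  1.336 -1.11 ] w 0.152 F [-1.5 -3.3  7.8]
shift [ 0.055 -0.01   0.018] mm [ 0.4 -0.4 -1.4]
rot to y yaw -106.3 [-3.5992e+01  1.0000e-02  1.0600e-01]
rot to y yaw 73.7 [ 0.007  0.068 -0.006]
[-1.45589333 -3.3259777   7.81102031] [-0.60653409  0.50394621  0.03079141] [[ 5.8e-03  2.8e-01  9.6e-01]
 [-1.1e-03  9.6e-01 -2.8e-01]
 [-1.0e+00  5.0e-04  5.9e-03]]
```

Side force is now down to about 3 N, so I begin the clockwise turn in steps.

drive_tool([
  {"x": 0, "y": 0, "z": -0.02, "ax": 0.8, "ay": 0, "az": 0},
  {"x": 0, "y": 0, "z": -0.02, "ax": 1.6, "ay": 0, "az": 0},
  {"x": 0, "y": 0, "z": -0.02, "ax": 2.4, "ay": 0, "az": 0},
  {"x": 0, "y": 0, "z": -0.02, "ax": 3.2, "ay": 0, "az": 0},
  {"x": 0, "y": 0, "z": -0.02, "ax": 4.0, "ay": 0, "az": 0},
])

```text
time: 9.7
tool_pos: [0.5365, 0.1712, 0.1534]
tool_rot: [0.674, 0.222, 0.669, -0.22]
contact_force: [-0.9, 0.1, 8.2]
gripper_width: 0.149
```

Run:
```python
from h import *
d=grab('wrist','wrist11')
plan((.5367,.1698,.1515),-106.3)
```

```text
t 9.75 tcp [0.5365 0.1712 0.1534] yaw_y 53.39 q [ 0.177 -0.038  1.837 -0.     1.335 -0.755] w 0.149 F [-1.1 -0.1  8.1]
shift [ 0.078 -0.041  0.037] mm [ 0.2 -1.4 -1.9]
rot to y yaw -196.3 [-2.2062e+01  1.0500e-01  2.0000e-02]
rot to y yaw -16.299999999999997 [13.938  0.018 -0.095]
```

View pics/wrist11.png

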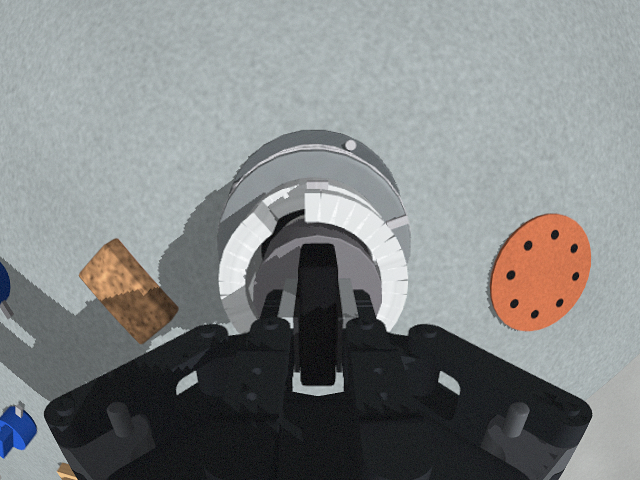

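The bar has turned 20° freely, and the lug at (318,186) is sliding under the rim's edge. I continue the turn.

drive_tool([
  {"x": 0, "y": 0, "z": 0, "ax": 1.0, "ay": 0, "az": 0},
  {"x": 0, "y": 0, "z": 0, "ax": 2.0, "ay": 0, "az": 0},
  {"x": 0, "y": 0, "z": 0, "ax": 3.0, "ay": 0, "az": 0},
  {"x": 0, "y": 0, "z": 0, "ax": 4.0, "ay": 0, "az": 0},
  {"x": 0, "y": 0, "z": 0, "ax": 5.0, "ay": 0, "az": 0},
])

```text
time: 10.17
tool_pos: [0.537, 0.1712, 0.1537]
tool_rot: [0.61, 0.364, 0.605, -0.36]
contact_force: [0.6, -0.8, 9.7]
gripper_width: 0.147
```

drive_tool([
  {"x": 0, "y": 0, "z": 0, "ax": 1.0, "ay": 0, "az": 0},
  {"x": 0, "y": 0, "z": 0, "ax": 2.0, "ay": 0, "az": 0},
  {"x": 0, "y": 0, "z": 0, "ax": 3.0, "ay": 0, "az": 0},
  {"x": 0, "y": 0, "z": 0, "ax": 4.0, "ay": 0, "az": 0},
  {"x": 0, "y": 0, "z": 0, "ax": 5.0, "ay": 0, "az": 0},
])

```text
time: 10.58
tool_pos: [0.5371, 0.1711, 0.1537]
tool_rot: [0.517, 0.487, 0.513, -0.482]
contact_force: [1.2, -1.9, 8.9]
gripper_width: 0.15
```

drive_tool([
  {"x": 0, "y": 0, "z": 0, "ax": 0.8, "ay": 0, "az": 0},
  {"x": 0, "y": 0, "z": 0, "ax": 1.6, "ay": 0, "az": 0},
  {"x": 0, "y": 0, "z": 0, "ax": 2.4, "ay": 0, "az": 0},
  {"x": 0, "y": 0, "z": 0, "ax": 3.0, "ay": 0, "az": 0},
  {"x": 0, "y": 0, "z": 0, "ax": 3.5, "ay": 0, "az": 0},
])

```text
time: 11.0
tool_pos: [0.5372, 0.1711, 0.1538]
tool_rot: [0.438, 0.56, 0.434, -0.554]
contact_force: [0.4, -1.2, 9.8]
gripper_width: 0.152
```

Run:
```python
from h import *
d=grab('wrist','wrist12')
plan((.5367,.1698,.1515),-106.3);print(sensors.state()['ft_torque'])
```

```text
t 11.05 tcp [0.5372 0.1711 0.1538] yaw_y -13.98 q [ 1.770e-01 -3.800e-02  1.837e+00 -1.000e-03  1.334e+00  4.210e-01] w 0.15 F [-0.4 -0.4  8.9]
shift [ 0.091 -0.008  0.055] mm [-0.5 -1.3 -2.3]
rot to y yaw -196.3 [-35.536   0.162  -0.06 ]
rot to y yaw -16.299999999999997 [ 0.464 -0.039 -0.104]
[-0.13440512 -0.04372252  0.04012825]
```

View pics/wrist12.png

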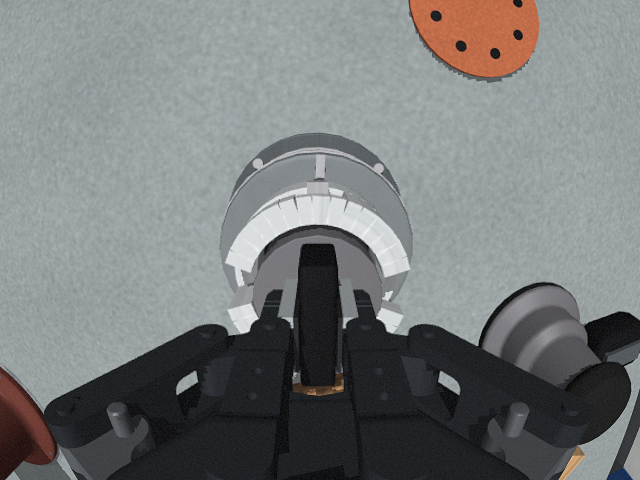

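The lug (318,188) is nearly in line with the seat rib (320,167). I finish the last 2° and let the cap rise.

drive_tool([
  {"x": 0, "y": 0, "z": 0, "ax": 0.46, "ay": 0, "az": 0},
  {"x": 0, "y": 0, "z": 0, "ax": 0.46, "ay": 0, "az": 0},
  {"x": -0.1, "y": 0, "z": 0, "ax": 0.46, "ay": 0, "az": 0},
  {"x": -0.2, "y": 0, "z": 0, "ax": 0.46, "ay": 0, "az": 0},
  {"x": -0.26, "y": 0, "z": 0, "ax": 0.46, "ay": 0, "az": 0},
])

```text
time: 11.47
tool_pos: [0.5371, 0.1711, 0.16]
tool_rot: [0.427, 0.568, 0.423, -0.562]
contact_force: [2.8, -1.2, 5.3]
gripper_width: 0.148
```

drive_tool([
  {"x": -0.03, "y": 0, "z": 0, "ax": 0, "ay": 0, "az": 0},
  {"x": -0.05, "y": 0, "z": 0, "ax": 0, "ay": 0, "az": 0},
  {"x": -0.05, "y": 0, "z": 0, "ax": 0, "ay": 0, "az": 0},
])

```text
time: 11.72
tool_pos: [0.5371, 0.1711, 0.1608]
tool_rot: [0.427, 0.568, 0.423, -0.562]
contact_force: [3.3, -0.1, 4.8]
gripper_width: 0.151
```

Run:
```python
from h import *
d=grab('wrist','wrist13')
plan((.5367,.1698,.1615),-106.3);print(sensors.state()['ft_torque'])
```

```text
t 11.77 tcp [0.537  0.171  0.1606] yaw_y -16.07 q [ 1.770e-01 -4.500e-02  1.831e+00 -1.000e-03  1.346e+00  4.570e-01] w 0.152 F [ 3.1 -0.4  5.1]
shift [-0.035  0.001  0.051] mm [-0.3 -1.2  0.9]
rot to y yaw -196.3 [-35.954   0.158  -0.064]
rot to y yaw -16.299999999999997 [ 0.045 -0.041 -0.101]
[-0.08268347 -0.6638007   0.00530675]
```

View pics/wrist13.png

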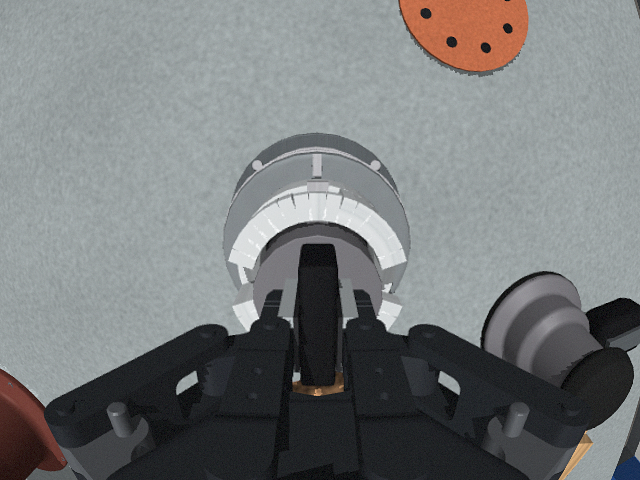

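The TCP rose 7 mm, putting the grip about 30 mm above the neck. That is past the 26 mm rim level, so the lugs are in the seats. I release and retreat.

drive_tool([
  {"x": 0, "y": 0, "z": 0, "ax": 0, "ay": 0, "az": 0},
  {"x": 0, "y": 0, "z": 0, "ax": 0, "ay": 0, "az": 0},
  {"x": 0, "y": 0, "z": 0, "ax": 0, "ay": 0, "az": 0},
  {"x": 0, "y": 0, "z": 0, "ax": 0, "ay": 0, "az": 0},
  {"x": 0, "y": 0, "z": 0, "ax": 0, "ay": 0, "az": 0},
], hand=0.7)

```text
time: 12.18
tool_pos: [0.5332, 0.1708, 0.1568]
tool_rot: [-0.425, -0.565, -0.425, 0.565]
contact_force: [-0.1, -0.1, 0.2]
gripper_width: 0.701
```

drive_tool([
  {"x": -0.6, "y": 0, "z": 0, "ax": 0, "ay": 0, "az": 0},
  {"x": -1.4, "y": 0, "z": 0, "ax": 0, "ay": 0, "az": 0},
  {"x": -2.6, "y": 0, "z": 0, "ax": 0, "ay": 0, "az": 0},
  {"x": -4.0, "y": 0, "z": 0, "ax": 0, "ay": 0, "az": 0},
  {"x": -4.0, "y": 0, "z": 0, "ax": 0, "ay": 0, "az": 0},
])

```text
time: 12.6
tool_pos: [0.5369, 0.1715, 0.2659]
tool_rot: [0.427, 0.569, 0.423, -0.561]
contact_force: [1.0, -1.0, 2.0]
gripper_width: 0.701
```

Run:
```python
from ring import *
from bar import bar
d=grab('wrist','wrist14');e=grab('side','side14');t=grab('top','top14')
plan((.5367,.1698,.1615),-106.3)
x=cv2.resize(e['img'][240:380,200:340],(480,480),interpolation=cv2.INTER_CUBIC)
y=cv2.resize(load('side9')['img'][240:380,200:340],(300,300))
cv2.imwrite('pics/c14.png',x)
```

```text
t 12.75 tcp [0.5336 0.1709 0.2575] yaw_y -16.06 q [ 0.177 -0.116  1.734  0.     1.523  0.457] w 0.703 F [-0.2 -1.  -0.2]
shift [3.842 0.129 0.008] mm [  3.1  -1.1 -96. ]
rot to y yaw -196.3 [-3.5952e+01  6.0000e-03 -4.0000e-03]
rot to y yaw -16.299999999999997 [ 0.048 -0.002 -0.004]
```

View pics/wrist14.png

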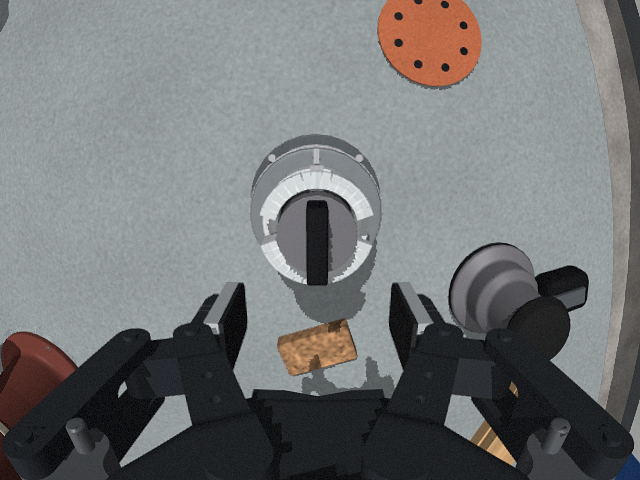

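View pics/c14.png

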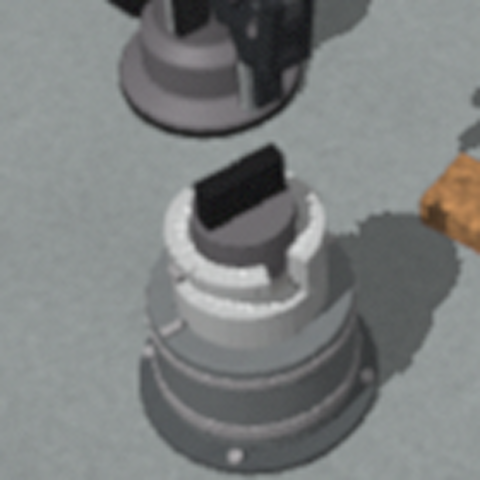

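Released: the cap stays in the collar, with its bar at (317,242) in line with the seat rib (316,157), and the sander, block and disc are untouched. I measure angle, centring and height.

Run:
```python
from bar import *
from ring import *
d=grab('wrist','wrist15')
x=cv2.resize(d['img'][160:300,250:390],(560,560),interpolation=cv2.INTER_CUBIC);cv2.imwrite('pics/c15.png',x)
bar(d,295,340,190,295,z=.186)
s=load('side14')
x=cv2.resize(s['img'][270:330,240:300],(600,600),interpolation=cv2.INTER_CUBIC);cv2.imwrite('pics/c16.png',x)
# predicted bar top corners for heights
c=np.array([.5373,.1697]);a=np.radians(-106.3);ux=np.array([np.cos(a),np.sin(a)]);uy=np.array([-ux[1],ux[0]])
for h in(.026,.031,.035):
    print(h,[tuple(np.round(((np.array(proj(s,[*(c+sx*.026*ux+sy*.007*uy),.14+h+.015]))-[240,270])*10)).astype(int)) for sx in(1,-1) for sy in(1,-1)])
```

```text
px ((323.5, 243.5), (87.0, 21.0), 90.0) size [0.0554 0.0124] ctr [0.5388 0.1717] ang 74.62
0.026 [(np.int64(380), np.int64(125)), (np.int64(422), np.int64(169)), (np.int64(145), np.int64(251)), (np.int64(186), np.int64(298))]
0.031 [(np.int64(379), np.int64(107)), (np.int64(421), np.int64(151)), (np.int64(143), np.int64(234)), (np.int64(184), np.int64(280))]
0.035 [(np.int64(377), np.int64(92)), (np.int64(420), np.int64(137)), (np.int64(141), np.int64(219)), (np.int64(182), np.int64(266))]
```

View pics/c15.png

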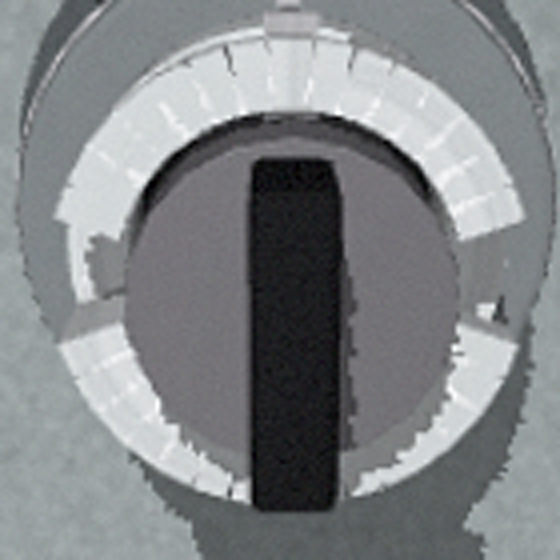

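View pics/c16.png

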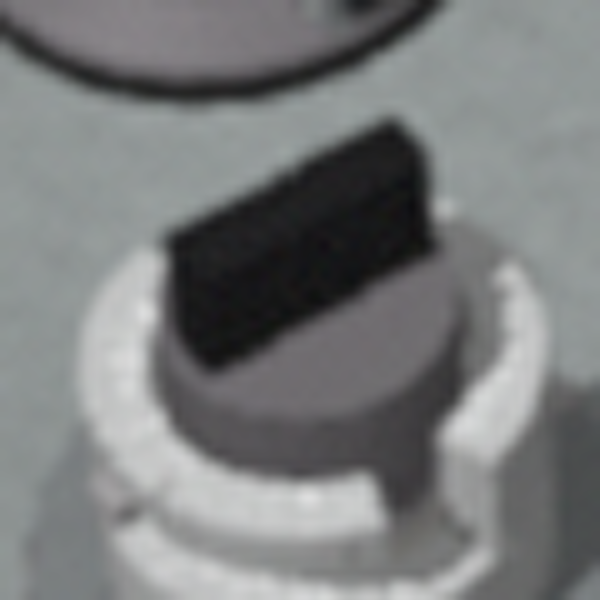

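Run:
```python
from h import *
s=load('side14');c=np.array([.5375,.1697])
for A in(148.7,178.7):
  for r in(.0315,.044):
    a=np.radians(A);print(A,r,((np.array(proj(s,[c[0]+r*np.cos(a),c[1]+r*np.sin(a),.14]))-[240,270])*10).round())
# plug-top ellipse extremes: front point prediction
for h in(.026,.031,.035):
    P=np.array([(np.array(proj(s,[c[0]+.029*np.cos(t),c[1]+.029*np.sin(t),.14+h-.015]))-[240,270])*10 for t in np.linspace(0,6.28,200)])
    print(h,'plug top L,R,bottom',P[:,0].min().round(),P[:,0].max().round(),P[:,1].max().round())
P=np.array([(np.array(proj(s,[c[0]+.044*np.cos(t),c[1]+.044*np.sin(t),.14]))-[240,270])*10 for t in np.linspace(0,6.28,200)])
print('rim L,R,T,B',P[:,0].min(),P[:,0].max(),P[:,1].min(),P[:,1].max())
```

```text
148.7 0.0315 [351. 473.]
148.7 0.044 [372. 523.]
178.7 0.0315 [423. 432.]
178.7 0.044 [474. 464.]
0.026 plug top L,R,bottom 140.0 448.0 435.0
0.031 plug top L,R,bottom 137.0 447.0 418.0
0.035 plug top L,R,bottom 136.0 446.0 404.0
rim L,R,T,B 64.77025412329311 529.5401988480864 178.18857912280578 536.3164747358906
```

After correcting for this view's ~2 px calibration offset (taken from the collar's slot edges), the bar gives about 30 mm and the plug top about 32 mm. That fits the locked 31 mm and excludes 26 and 35. The bar is within 1° of the neck's y, centred within about 1 mm. I hand in.

Run:
```python
from h import *
print(workorder.job_done())
```

```text
the job is handed in; nothing more can be done
None
```

I fitted the grey cap into the canister neck and locked it, then handed the job in at about 13 s. The interface gives no verdict, so the result below rests on my own measurements.

**What I did:** I gripped the cap by its bar and set its lugs in the slots, which I measured at −16.3°. I pressed it down to about 22–23 mm above the collar, turned it 90° clockwise, let it rise into the seats, released it and backed off upward.

**Last checks:**
- **Angle:** the bar is within 1° of the seat direction.
- **Centring:** the cap is within about 1 mm of the neck's axis.
- **Height:** the grip point is 30–32 mm above the collar (locked is 31 mm).
- **Bystanders:** the sander, block and disc looked untouched in the final wrist view. I did not measure how far they or the boards moved, but the arm never went near them.
- **Robot:** the gripper is open and clear, touching nothing.

**What disagreed:**
- **Side camera:** it was about 2 pixels (roughly 2 mm) off from the wrist camera. I corrected for this using the collar's edges before reading the height.
- **Side force:** there was a 10 N sideways push during the first press. I removed it by shifting the tool a few millimetres toward −x before turning.
- **Spring:** I could not measure the cartridge's travel directly; I inferred it from the cap's height.

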